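# Hang the dial thermometer in the stand's collar over a beaker

### The job

Set up the stand for a water-temperature check: put the small beaker upright on the stand's base plate, swing the stand's arm round so that its collar is over the middle of the beaker, and lower the long-stemmed dial thermometer stem first through the collar until its dial case rests on the collar and the stem hangs inside the beaker. Leave the short thermometer in the rack and the large beaker and the sample jar where they stand.

Things in the scene. Friction and masses are not known exactly. Their poses are not given: they have to be found in the camera images.
- stand: Fixed laboratory stand: grey base plate 200 x 125 mm whose top is 12 mm above the bench, with an upright steel rod (12 mm thick, top at 217 mm) near one end. Origin: centre of the plate's underside; x runs along the plate towards the rod (rod axis at x = +80 mm, y = 0), z up.
- swing_axis (a point): Point on the rod's axis, 150 mm above the bench (the height of the collar's top): the arm turns about the vertical through it. Fixed to the stand.
- swing_arm (a joint): Angle (rad) of the swivel arm about the rod. At 0 it points along the stand's -x, the collar over the plate's centre line 40 mm to the -x side of the stand's origin; positive values swing the collar to the stand's -y side. Range -1.8 to 1.8; about 1.5 to 2 N at the collar moves it and it stays where left. Starts swung 1.1 to 1.5 rad out.
- collar_mouth (a point): Centre of the top face of the steel collar at the arm's end, 120 mm from the rod's axis, always 150 mm above the bench. The collar is a round bush, 36 mm outside (can be pinched from above), 16 mm high, with an upright through hole 16 mm wide; the arm behind it is a 9 mm bar, its axis 8 mm below the collar's top.
- small_beaker: Small clear glass beaker, 54 mm wide along its x, 58 mm along its y (over the spout), 70 mm high, wall about 2 mm, floor 3 mm, slightly narrower at the foot (about 48 mm). Origin: centre of its underside, z up. 0.055 kg, stands loose on the bench; can be gripped across x near the rim.
- long_thermometer: Long-stemmed dial thermometer, about 0.09 kg: steel case 46 mm wide, 20 mm high, white dial on top; below it a round neck 12 mm wide, 18 mm long, tapering in 6 mm to a 6 mm stem whose tip is 115 mm below the case's underside. Origin: centre of the case's underside; z points to the dial. Hangs upright in one of the rack's holes, case on the rack's top.
- stem_tip (a point): Lower end of the long thermometer's stem.
- short_thermometer: The short pocket dial thermometer: case 32 mm in diameter and 14 mm high, stem 62 mm long. Origin: centre of the case's underside. It hangs in another of the rack's holes and stays there.
- rack: Sheet-steel rack that does not move, 200 x 66 mm, top face 126 mm above the bench, open at the sides, with three 16 mm holes in a row along its x at x = -65, 0 and +65 mm. Origin: centre of its underside, z up. The thermometers hang in the holes at -65 and 0 mm, in either order.
- large_beaker: Large clear glass beaker, 74 x 78 x 94 mm, loose. Origin: centre of its underside. A bystander.
- sample_jar: White plastic sample jar with a screw cap, 42 mm in diameter, 78 mm high, loose. Origin: centre of its underside. A bystander.
- wing_corner (a point): Front left foot corner of the large beige calorimeter (fixed, 0.31 m high, lid open above it). From here its tapered left wing runs back (+x of this point) 0.5 m and is 99 mm wide (to -y); it rises from 0.1 m at its front to 0.29 m, between rack and stand: pass in front of it or above 0.31 m. The calorimeter's front face is 80 mm or more behind the rack's holes.

How it is judged:
At the end, for the whole second after the job is handed in: Beaker upright on the base plate, centre within 14 mm of the collar axis; long thermometer upright in the collar, case seated within 4 mm, stem tip inside the beaker; both at rest. Short thermometer within 12 mm, large beaker and jar within 30 mm of where they were (angle between small_beaker's own z axis and vertical below 0.08 rad and z of small_beaker in the frame of stand between 0.009 and 0.016 m and horizontal distance between small_beaker and collar_mouth below 0.014 m and horizontal distance between long_thermometer and collar_mouth below 0.006 m and z of long_thermometer in the frame of collar_mouth between -0.003 and 0.004 m and angle between long_thermometer's own z axis and vertical below 0.12 rad and horizontal distance between stem_tip and small_beaker below 0.019 m and z of stem_tip in the frame of small_beaker below 0.06 m and linear speed of each of long_thermometer, small_beaker below 0.02 m/s and distance of short_thermometer from where it was at the start of the episode below 0.012 m and distance of each of large_beaker, sample_jar from where it was at the start of the episode below 0.03 m); the robot touches nothing.
It fails at once if the small beaker is tipped over (angle between small_beaker's own z axis and vertical above 0.7 rad).
It fails at once if the short thermometer is taken out of the rack (distance of short_thermometer from where it was at the start of the episode above 0.04 m).
It fails at once if the large beaker or the sample jar is knocked away (distance of any of large_beaker, sample_jar from where it was at the start of the episode above 0.04 m).
It also fails if it takes over 72 s, if anything falls off the work surface, if the arm or the gripper's body presses on something with over 40 N, if the wrist force passes 120 N, or if a joint passes its speed limit or range.

### The arm

A 7-joint arm with a two-finger parallel gripper is mounted at the origin on a cart in front of the work surface, level with it; the furniture and walls round the work are solid. World frame = base frame: x ahead of the robot, y to its left, z up, the work surface at z = 0. Lengths are in m, angles in rad, forces in N, time in s.
With the tool pointing down it reaches from about 0.425 to 0.925 m from the base axis. Payload 6.8 kg.
Tool frame: the origin (TCP) lies where the fingers leave the gripper's body, on its centre line; the fingertips stand 73 mm ahead of it and the grasp point (between the pads) lies 54 mm ahead of it; z points along the fingers, y is the line along which they close (so a half turn about z gives the same grasp; the last joint's range is limited). The gripper opens to 85 mm and grips with 20 to 120 N. Pads are 22 mm wide; open, the fingers measure 114 mm over their backs; the gripper's body (76 mm by 85 mm) begins 54 mm behind the grasp point. The pads swing forward as they close: fully open they stand 13 mm farther back than shut.
Start: joints at [-1.22, 0.477, 0.022, 1.555, -0.011, 1.109, -0.083], TCP at [0.299, 0.605, 0.304] pointing down, gripper open.
Joint ranges: [-2.96, 2.96], [-0.34, 2.1], [-1.41, 1.46], [0.24, 2.44], [-1.37, 4.51], [0.17, 1.92], [-2.96, 2.96]. Speed limits (rad/s): [2.39, 2.39, 3.14, 3.14, 3.14, 3.14, 3.14].

### API

Orientations are given as a rotation vector (axis times angle).
In Python, from bench import r gives the robot as it stands.
- The arm moves only by the tool advance, called after "Emit:" as name(argument=value, ...) on one line, values as JSON. Schema: {"type":"object","properties":{"ticks":{"type":"array","items":{"type":"number"},"minItems":6,"maxItems":30},"finger_gap":{"type":"number"},"clamp_n":{"type":"number"},"only":{"type":"string"},"quiet":{"type":"boolean"},"lines":{"type":"string"}},"required":["ticks"],"additionalProperties":false}. ticks is one flat list of numbers that holds 1 to 5 rows one after another, with no inner brackets; each row has 6 numbers: dx, dy, dz in cm, then a rotation vector rx, ry, rz in rad; each row is the pose to reach, as a shift and turn from the pose commanded when the call began, along the tool's axes at that moment; what a row does not reach only later rows make up. A row lasts 1/10 s, in which the tool goes at most 0.05 m and 0.15 rad, less where a joint would pass 70% of its speed; a pose out of reach is approached as far as the arm can. finger_gap is the finger opening in m, set as the call begins (left out keeps the last). The fingers move at their own pace and stop on an object; clamp_n is the grip in N (left out, the last holds). Time passes only in rows, so rows that do not move let the fingers close. The tool returns the time, the measured TCP pose, the force, the opening and the grip force at its end. only (a regular expression) keeps the lines of the reply that match it, lines (a string "A,B") keeps lines A to B, and quiet returns only ok. Input that does not fit is refused with a message, and nothing moves.
- r.get_obs(): the state, without advancing time (a new reading comes with each control period).
- r.grab_frame(name): name is "scene" or "top" or "wrist"; returns (picture, depth): 480x640x3 uint8, blue, green, red; 480x640 float32, m along the optical axis (not along the pixel's ray), 0 where there is no reading.
- r.camera_info(name): a dict with "camera_matrix" (3x3 intrinsics, pixels), "R" (3x3) and "t" (3): a world point X has camera coordinates R X + t. Camera axes: x right, y down, z forward; pixel columns grow to the right and rows downward; lengths in m; the calibration is good to about 2 mm. A picture is of the moment at which its call begins: read the wrist's pose just before it. camera_info takes no time and is no camera call; for the wrist camera it gives the pose at the moment of the call.
- r.hand_in(): hands the job in; it is judged then, once.
The state is a dict: "clock": time; "joints": joint angles; "qvel": joint speeds; "tau": joint torques, N m; "tcp_pos": TCP position; "orientation": TCP orientation; "contact_force": force on the tool from outside, world axes, zero at the start; "moment": the same for the moment, N m; "grip_width": finger opening in m; "gripper_force": force on a finger pad.
Only numpy, scipy, OpenCV 4.12 (cv2) and the standard library are available. Lean on these libraries where they do the work, as an engineer would, in place of code of your own. Each camera call takes 0.05 s, during which the arm holds its last target. There are 200 camera calls.

## Working session

There is one attempt and no reset: what is moved stays moved. The work goes in short steps, Python scripts to look and compute and a tool call to move; the robot and the scene stay as the last step left them, time stands still between calls to the robot, and variables do not carry over. Pictures are saved under pics/ and viewed, at most 10 in all, crops included, and the job is handed in when it is done.

```bash
ls; mkdir -p pics
```

Run:
```python
from bench import r
import cv2,numpy as np
o=r.get_obs(); print({k:np.round(v,3) for k,v in o.items()})
for n in ("scene","top"):
    p,d=r.grab_frame(n); cv2.imwrite(f"pics/{n}0.png",p); np.savez(f"pics/{n}0.npz",p=p,d=d)
    c=r.camera_info(n); print(n,np.round(c["camera_matrix"],1).tolist(),np.round(c["R"],3).tolist(),np.round(c["t"],3).tolist())
```

```text
bench.py
pics
{'clock': np.float64(0.0), 'joints': array([-1.22 ,  0.478,  0.022,  1.556, -0.011,  1.109, -0.083]), 'qvel': array([-0.   , -0.001, -0.   , -0.002,  0.   , -0.002, -0.001]), 'tau': array([ 1.0000e-03, -5.9646e+01,  1.6080e+00, -2.8120e+01,  1.2000e-02,
        9.0000e-03, -0.0000e+00]), 'tcp_pos': array([0.299, 0.605, 0.303]), 'orientation': array([-7.140e-01, -3.059e+00,  3.000e-03]), 'contact_force': array([-0.155, -0.546,  0.02 ]), 'moment': array([-0.003, -0.014,  0.022]), 'gripper_force': np.float64(0.0), 'grip_width': np.float64(0.085)}
scene [[514.4, 0.0, 307.4], [0.0, 514.4, 235.4], [0.0, 0.0, 1.0]] [[0.843, -0.538, -0.013], [-0.332, -0.5, -0.8], [0.424, 0.678, -0.6]] [-0.355, 0.366, 0.776]
top [[568.9, 0.0, 310.9], [0.0, 568.9, 240.1], [0.0, 0.0, 1.0]] [[-0.004, -1.0, -0.02], [-0.993, 0.006, -0.116], [0.116, 0.019, -0.993]] [0.176, 0.545, 1.275]
```
View pics/scene0.png

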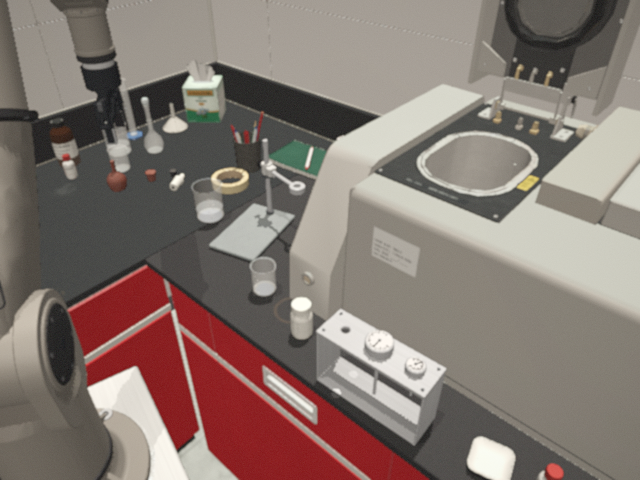

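View pics/top0.png

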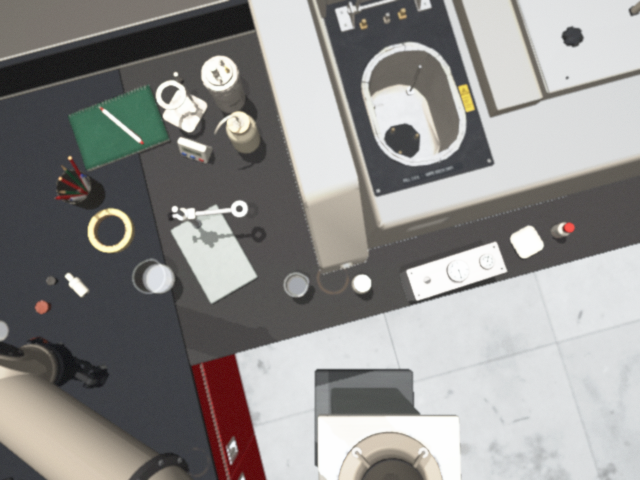

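The scene view shows the small beaker at (263,277), jar at (301,318), rack with the large dial at (379,343) and the small dial at (416,366). It also shows the stand plate at (253,232), collar at (297,187) and large beaker at (209,200). In the top view: small beaker (296,285), jar (362,284), rack (457,271), large dial (457,271), small dial (487,261), collar (239,209), rod (about 183,213), plate (213,254).

Create h.py:
```python
import numpy as np,cv2
from bench import r
def cloud(n,d,c=None):
    c=c or r.camera_info(n);K=c["camera_matrix"];R=np.array(c["R"]);t=np.array(c["t"])
    v,u=np.mgrid[:480,:640]
    P=np.stack([(u-K[0][2])/K[0][0]*d,(v-K[1][2])/K[1][1]*d,d],-1)-t
    W=P@R; W[d<=0]=np.nan
    return W
def ray(n,u,v,z,c=None):
    c=c or r.camera_info(n);K=np.array(c["camera_matrix"]);R=np.array(c["R"]);t=np.array(c["t"])
    D=R.T@np.linalg.inv(K)@[u,v,1]; C=-R.T@t
    return C+D*(z-C[2])/D[2]
def tri(obs):
    A=[];b=[]
    for c,u,v in obs:
        K=np.array(c["camera_matrix"]);R=np.array(c["R"]);t=np.array(c["t"])
        D=R.T@np.linalg.inv(K)@[u,v,1];D/=np.linalg.norm(D);C=-R.T@t
        M=np.eye(3)-np.outer(D,D);A.append(M);b.append(M@C)
    return np.linalg.lstsq(np.vstack(A),np.hstack(b),rcond=None)[0]
```

Run:
```python
from h import *
D={n:np.load(f"pics/{n}0.npz") for n in("top","scene")}
W=cloud("top",D["top"]["d"]); p=D["top"]["p"]
for nm,u,v in [("beaker",296,285),("jar",362,284),("dialL",457,271),("dialS",487,261),("hole",427,280),("collar",239,209),("collrim",232,209),("rod",178,213),("plate",213,260),("bigb",157,277),("bench",265,310),("wing",345,265)]:
    print(nm,np.round(W[v,u],3))
def rect(m,box,nm):
    u0,v0,u1,v1=box; M=np.zeros(m.shape,bool);M[v0:v1,u0:u1]=m[v0:v1,u0:u1]
    pts=W[M][:,:2].astype(np.float32); print(nm,len(pts),np.round(W[M][:,2].mean(),4),[np.round(x,4) for x in cv2.minAreaRect(pts)])
Z=W[...,2]; g=p.mean(-1)
rect((Z>.006)&(Z<.018)&(g>130),(165,205,262,306),"plate")
rect((Z>.118)&(Z<.135),(395,235,515,310),"rack")
rect((Z>.14)&(Z<.16),(225,195,255,225),"collar")
rect((Z>.19)&(Z<.24),(160,195,215,225),"rodtop")
rect((Z>.05)&(Z<.09),(275,265,318,305),"beaker")
rect((Z>.07)&(Z<.09),(348,268,378,300),"jar")
rect((Z>.139)&(Z<.155),(440,255,473,290),"dialL")
rect((Z>.134)&(Z<.148),(474,245,503,275),"dialS")
q=[cv2.resize(D["top"]["p"][190:310,a:a+130],None,fx=6,fy=6,interpolation=3)[:, :] for a in(160,)]
a=cv2.resize(D["top"]["p"][190:310,160:320],None,fx=5,fy=5,interpolation=3)
cv2.imwrite("pics/c1.png",a)
```

```text
beaker [ 0.445  0.209 -0.001]
jar [0.443 0.06  0.081]
dialL [ 0.467 -0.133  0.146]
dialS [ 0.488 -0.197  0.139]
hole [ 0.455 -0.096  0.005]
collar [ 0.627  0.345 -0.006]
collrim [0.6   0.337 0.149]
rod [0.584 0.44  0.196]
plate [0.503 0.402 0.013]
bigb [0.463 0.527 0.03 ]
bench [ 0.387  0.281 -0.002]
wing [0.483 0.098 0.109]
plate 4186 0.012 [array([0.5169, 0.4368]), array([0.2301, 0.186 ]), np.float64(29.8771)]
rack 2368 0.126 [array([ 0.5025, -0.1242]), array([0.1397, 0.2019]), np.float64(16.609)]
collar 214 0.1489 [array([0.5972, 0.3272]), array([0.0345, 0.0445]), np.float64(36.5769)]
rodtop 52 0.2088 [array([0.5883, 0.4418]), array([0.0111, 0.0107]), np.float64(89.6685)]
beaker 125 0.0676 [array([0.4431, 0.2078]), array([0.0528, 0.0533]), np.float64(64.9538)]
jar 219 0.0779 [array([0.4455, 0.062 ]), array([0.035 , 0.0354]), np.float64(88.2243)]
dialL 384 0.146 [array([ 0.4679, -0.134 ]), array([0.0448, 0.044 ]), np.float64(87.1451)]
dialS 184 0.1398 [array([ 0.4878, -0.2025]), array([0.0298, 0.0444]), np.float64(0.8692)]
```

View pics/c1.png

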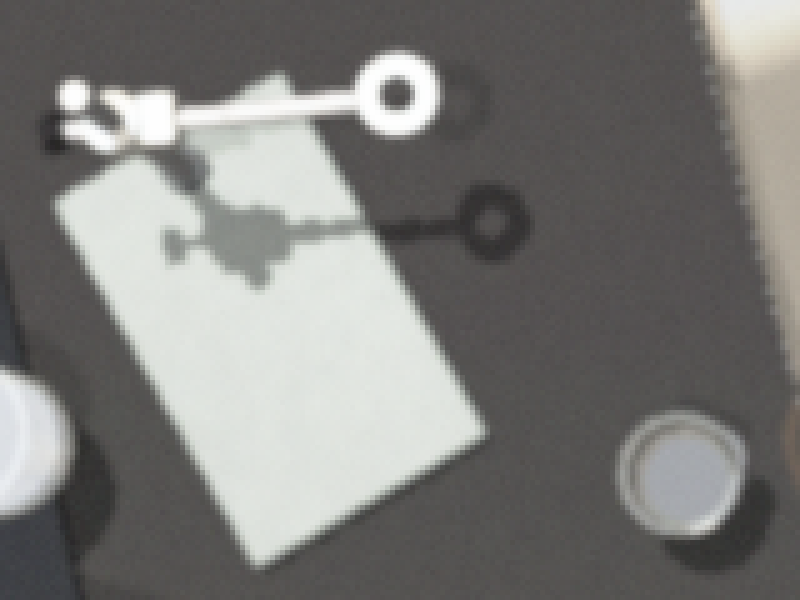

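The crop (×5 of top, origin (160,190)) shows the plate corners at (55,205), (285,72), (485,435) and (257,568). The collar is at (397,95), the rod top near (75,95), and the small beaker rim centre is (682,473) with its spout at upper right, about (742,435).

Run:
```python
from h import *
f=lambda x,y:((x+.5)/5-.5+160,(y+.5)/5-.5+190)
cs=np.array([ray("top",*f(*c),.012) for c in[(55,205),(285,72),(485,435),(257,568)]])
print("corners",np.round(cs[:,:2],4).tolist(),np.round([np.linalg.norm(cs[i]-cs[i-1]) for i in range(4)],4))
ctr=cs.mean(0); ax=(cs[0]+cs[1]-cs[2]-cs[3])/2; ax/=np.linalg.norm(ax)
rod=ctr+.08*ax; print("ctr",ctr,"ax",ax,np.degrees(np.arctan2(ax[1],ax[0])),"rod",rod,"rod top ray",ray("top",*f(75,95),.217))
col=ray("top",*f(397,95),.15); v=col-rod; print("collar",col,"r",np.linalg.norm(v[:2]))
a=np.arctan2(v[1],v[0])-np.arctan2(-ax[1],-ax[0]); print("swing",a, "target",ctr-.04*ax)
# stand's z turn positive -> ?
print("beaker rim",ray("top",*f(682,473),.07),"spout",ray("top",*f(742,435),.07))
print("jar",ray("top",362,284,.078))
# triangulate with scene
T=r.camera_info("top");S=r.camera_info("scene")
for nm,t,s in[("beaker",f(682,473),(263,262)),("collar",f(397,95),(297,187)),("dialL",(457,271),(379,342)),("dialS",(487,261),(415,365))]:
    print(nm,np.round(tri([(T,*t),(S,*s)]),4))
d=np.load("pics/scene0.npz"); W=cloud("scene",d["d"]);
for nm,s in[("dialL",(379,342)),("dialS",(415,365)),("rack",(350,333)),("collar_rim",(288,187)),("plate",(235,240)),("jar",(301,304))]: print(nm,np.round(W[s[1],s[0]],4))
# rack rect by brightness/height in top
dt=np.load("pics/top0.npz");Wt=cloud("top",dt["d"]);Z=Wt[...,2]
M=np.zeros(Z.shape,np.uint8);M[240:305,400:512]=((Z>.122)&(Z<.16))[240:305,400:512]
n,l,st,_=cv2.connectedComponentsWithStats(M);k=1+st[1:,4].argmax();P=Wt[l==k]
print("rack",[np.round(x,4) for x in cv2.minAreaRect(P[:,:2].astype(np.float32))],len(P))
for nm,lo,hi,b in[("dialL",.141,.152,(440,250,475,292)),("dialS",.1355,.146,(476,245,503,278))]:
    m=np.zeros(Z.shape,np.uint8);u0,v0,u1,v1=b;m[v0:v1,u0:u1]=((Z>lo)&(Z<hi))[v0:v1,u0:u1]
    n,l,st,_=cv2.connectedComponentsWithStats(m);k=1+st[1:,4].argmax();P=Wt[l==k];print(nm,len(P),np.round(np.median(P[:,2]),4),cv2.minEnclosingCircle(P[:,:2].astype(np.float32)))
```

```text
corners [[0.5733, 0.5035], [0.636, 0.3958], [0.4642, 0.2999], [0.4031, 0.4052]] [0.1965 0.1246 0.1969 0.1218]
ctr [0.51916342 0.4010854  0.012     ] ax [0.86960432 0.49374926 0.        ] 29.58730903596886 rod [0.58873176 0.44058534 0.012     ] rod top ray [0.58975931 0.44136649 0.217     ]
collar [0.60054182 0.32228931 0.15      ] r 0.11888409700861433
swing 1.1539054142371161 target [0.48437924 0.38133543 0.012     ]
beaker rim [0.44382749 0.20557223 0.07      ] spout [0.46052943 0.17892094 0.07      ]
jar [0.44329241 0.06010782 0.078     ]
beaker [0.444  0.205  0.0768]
collar [0.6017 0.3234 0.1429]
dialL [ 0.4679 -0.1344  0.1404]
dialS [ 0.4875 -0.1974  0.1375]
dialL [ 0.4662 -0.1377  0.1447]
dialS [ 0.4861 -0.1981  0.1391]
rack [ 0.4517 -0.0833  0.1238]
collar_rim [ 0.7017  0.5409 -0.002 ]
plate [0.4625 0.3861 0.0106]
jar [0.4442 0.0568 0.0785]
rack [array([ 0.4682, -0.1346]), array([0.0659, 0.2016]), np.float64(17.351)] 2831
dialL 372 0.1461 ((0.4684452414512634, -0.13406717777252197), 0.02309613861143589)
dialS 177 0.14 ((0.4872521162033081, -0.1961662769317627), 0.016341861337423325)
```

Add to h.py:
```python
from scipy.spatial.transform import Rotation as Ro
def go(p,yaw=None):
    """shift/turn in tool axes to reach TCP p, tool down, closing line at yaw deg (mod 180)"""
    o=r.get_obs();R=Ro.from_rotvec(o["orientation"]).as_matrix()
    y=np.degrees(np.arctan2(R[1,1],R[0,1])); d=R.T@(np.array(p)-o["tcp_pos"])
    yw=y if yaw is None else y+(yaw-y+90)%180-90
    a=np.radians(yw); Y=np.array([np.cos(a),np.sin(a),0]);Z=np.array([0,0,-1.]);T=np.stack([np.cross(Y,Z),Y,Z],1)
    rv=Ro.from_matrix(R.T@T).as_rotvec()
    print("yaw",round(y,2),"j7",round(o["joints"][6],3),"tcp",np.round(o["tcp_pos"],4),"ROW",np.round(d,4),np.round(rv,4),"len",round(np.linalg.norm(d),3))
```

Run:
```python
from h import *
go([.444,.206,.30],32)
W=cloud("top",np.load("pics/top0.npz")["d"]).reshape(-1,3)
m=(W[:,2]>.085)&(np.hypot(W[:,0]-.444,W[:,1]-.206)<.13)
P=W[m];P=P[np.argsort(np.hypot(P[:,0]-.444,P[:,1]-.206))]
print(np.round(P[::max(1,len(P)//15)],3))
```

```text
yaw 63.72 j7 -0.083 tcp [0.2987 0.6048 0.303 ] ROW [-0.3068 -0.2933  0.0035] [-0.0016  0.0006  0.5536] len 0.424
[[0.477 0.154 0.105]
 [0.492 0.148 0.156]
 [0.51  0.156 0.185]
 [0.523 0.163 0.202]
 [0.509 0.137 0.177]
 [0.504 0.127 0.163]
 [0.529 0.147 0.215]
 [0.495 0.112 0.145]
 [0.523 0.129 0.197]
 [0.492 0.103 0.134]
 [0.499 0.104 0.144]
 [0.542 0.138 0.225]
 [0.536 0.126 0.21 ]
 [0.554 0.147 0.25 ]
 [0.524 0.107 0.189]
 [0.561 0.149 0.257]]
```

The manual's scale: shifts go in cm. Converting my numbers, -0.175 m is -17.5, -0.166 m is -16.6.

Emit:
advance(ticks=[-3.5,-3.3,0,0,0,0.06,-7,-6.6,0,0,0,0.12,-10.5,-10,0,0,0,0.18,-14,-13.3,0,0,0,0.25,-17.5,-16.6,0,0,0,0.31], finger_gap=0.085)

```text
clock: 0.6
tcp_pos: [0.3826, 0.3767, 0.3036]
orientation: [-1.182, -2.911, 0.001]
contact_force: [0.6, 0.2, 0.2]
grip_width: 0.0856
gripper_force: 0.0
```

Emit:
advance(ticks=[-3.5,-3.3,0,0,0,0.06,-7,-6.6,0,0,0,0.12,-10.5,-10,0,0,0,0.18,-13.1,-12.7,0,0,0,0.243,-13.1,-12.7,0,0,0,0.243])

```text
clock: 1.1
tcp_pos: [0.3879, 0.1911, 0.3035]
orientation: [-1.534, -2.741, 0.003]
contact_force: [0.5, 1.0, 0.7]
grip_width: 0.085
gripper_force: 0.0
```

Run:
```python
from h import *
go([.444,.206,.30],32)
c=r.camera_info("wrist");p,d=r.grab_frame("wrist");cv2.imwrite("pics/w1.png",p);np.savez("pics/w1.npz",p=p,d=d,**{k:np.array(c[k]) for k in("camera_matrix","R","t")})
o=r.get_obs();R=Ro.from_rotvec(o["orientation"]).as_matrix()
print("cam in tool",R.T@(-np.array(c["R"]).T@c["t"]-o["tcp_pos"]))
```

```text
yaw 31.52 j7 -0.028 tcp [0.3879 0.1911 0.3035] ROW [-0.0166  0.0556  0.0034] [-0.0021  0.0005 -0.0084] len 0.058
cam in tool [ 0.07034873 -0.00161702 -0.06901996]
```

View pics/w1.png

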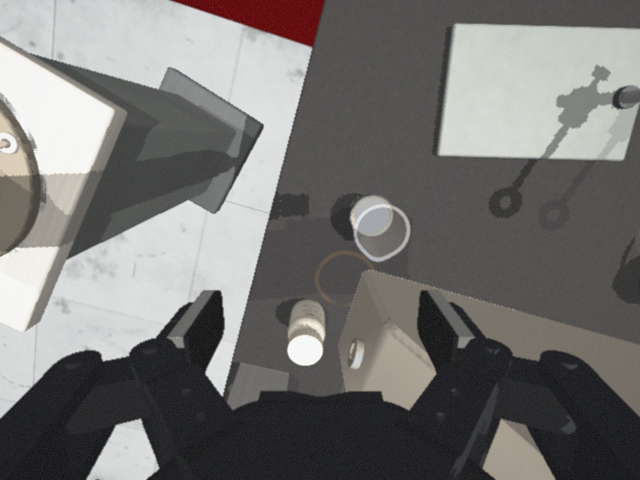

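The wrist view shows the beaker's rim ring centred near (382,231) with its spout at (378,260), foot at (373,216), and the wing's front corner near (370,272). The gripper's closing line (horizontal) is already about across the beaker's x.

Run:
```python
from h import *
f=np.load("pics/w1.npz");c={k:f[k] for k in("camera_matrix","R","t")}
T=r.camera_info("top");t=(296.3,284.5)
print(tri([(T,*t),(c,382,231)]),ray("wrist",382,231,.07,c),ray("top",*t,.07),"spout",ray("wrist",378,260,.07,c))
print("L,R",ray("wrist",354,231,.07,c),ray("wrist",410,231,.07,c))
a=cv2.resize(f["p"][170:290,310:460],None,fx=5,fy=5,interpolation=3);cv2.imwrite("pics/c2.png",a)
go([.445,.206,.20],31.5)
```

```text
[0.44427621 0.20646915 0.06788095] [0.44467307 0.20822878 0.07      ] [0.44316123 0.20490752 0.07      ] spout [0.4580578  0.18189673 0.07      ]
L,R [0.42201475 0.19432807 0.07      ] [0.46731949 0.22212219 0.07      ]
yaw 31.78 j7 -0.028 tcp [0.3881 0.1942 0.3038] ROW [-0.02    0.0547  0.1038] [-0.0004 -0.0003  0.0049] len 0.119
```

View pics/c2.png

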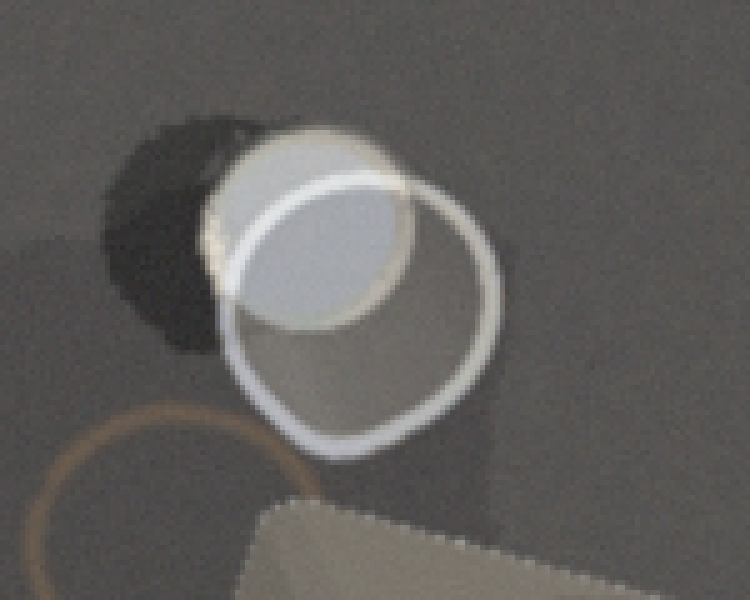

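The crop shows the rim ring centred near crop (362,310) and the spout at (338,458). So the beaker's x is at about 23° in the world. The wing corner lies clear of the gripper body.

To row units: 0.1 m is 10, 0.05 m is 5.

Emit:
advance(ticks=[-2,5.47,0,0,0,0.08,-2,5.47,0,0,0,0.15,-2,5.47,5,0,0,0.15,-2,5.47,10,0,0,0.15])

```text
clock: 1.55
tcp_pos: [0.4465, 0.2111, 0.2035]
orientation: [1.72, 2.627, 0.007]
contact_force: [0.8, 0.9, -0.7]
grip_width: 0.0852
gripper_force: 0.0
```

Run:
```python
from h import *
go([.4445,.2065,.108],23)
```

```text
yaw 23.58 j7 -0.03 tcp [0.4465 0.2111 0.2035] ROW [-0.0035 -0.0041  0.0955] [ 0.0046 -0.0013  0.0101] len 0.096
```

To row units: 0.0955 m is 9.55, 0.07 m is 7.

Emit:
advance(ticks=[-0.35,-0.4,3.5,0.004,-0.001,0.01,-0.35,-0.4,7,0.004,-0.001,0.01,-0.35,-0.4,9.55,0.004,-0.001,0.01,-0.35,-0.4,9.55,0.004,-0.001,0.01])

```text
clock: 1.95
tcp_pos: [0.4408, 0.2043, 0.1052]
orientation: [-1.731, -2.616, 0.015]
contact_force: [-0.6, -0.2, 0.1]
grip_width: 0.0854
gripper_force: 0.0
```

Run:
```python
from h import *
go([.4445,.2065,.108],23)
```

```text
yaw 23.01 j7 0.035 tcp [0.4408 0.2043 0.1052] ROW [ 0.0006  0.0042 -0.0029] [-0.0105  0.0016  0.0001] len 0.005
```

Emit:
advance(ticks=[0,0,0,0,0,0,0,0,0,0,0,0,0,0,0,0,0,0,0,0,0,0,0,0,0,0,0,0,0,0], finger_gap=0.03, clamp_n=20)

```text
clock: 2.45
tcp_pos: [0.444, 0.2046, 0.1098]
orientation: [-1.737, -2.618, 0.001]
contact_force: [1.0, -0.3, 7.4]
grip_width: 0.0521
gripper_force: 21.0
```

Emit:
advance(ticks=[0,0,0,0,0,0,0,0,0,0,0,0,0,0,0,0,0,0], finger_gap=0.03, clamp_n=20)

```text
clock: 2.75
tcp_pos: [0.444, 0.2046, 0.1098]
orientation: [-1.737, -2.617, 0.001]
contact_force: [0.2, 1.6, 8.2]
grip_width: 0.0522
gripper_force: 21.0
```

To row units: -0.07 m is -7, -0.045 m is -4.5.

Emit:
advance(ticks=[0,0,-2,0,0,0,0,0,-4.5,0,0,0,0,0,-7,0,0,0,0,0,-7,0,0,0])

```text
clock: 3.15
tcp_pos: [0.4446, 0.2046, 0.1814]
orientation: [1.737, 2.617, 0.002]
contact_force: [1.5, -0.4, -0.2]
grip_width: 0.052
gripper_force: 21.3
```

Run:
```python
from h import *
go([.4844,.3813,.18],30)
go([.4844,.3813,.15],30)
```

```text
yaw 22.84 j7 -0.014 tcp [0.4446 0.2046 0.1814] ROW [0.1473 0.1053 0.0016] [ 0.0017 -0.0003 -0.1249] len 0.181
yaw 22.84 j7 -0.014 tcp [0.4446 0.2046 0.1814] ROW [0.1473 0.1053 0.0316] [ 0.0017 -0.0003 -0.1249] len 0.184
```

Emit:
advance(ticks=[3.5,2.5,0,0,0,-0.03,7,5,0,0,0,-0.06,10.5,7.5,0,0,0,-0.09,13.5,9.6,0,0,0,-0.12,14.7,10.5,0,0,0,-0.125])

```text
clock: 3.65
tcp_pos: [0.4819, 0.3844, 0.177]
orientation: [-1.562, -2.722, 0.004]
contact_force: [-1.2, 0.1, -1.3]
grip_width: 0.0522
gripper_force: 21.4
```

Emit:
advance(ticks=[0,0,2,0,0,0,0,0,3,0,0,0,0,0,3,0,0,0])

```text
clock: 3.95
tcp_pos: [0.4815, 0.3781, 0.1457]
orientation: [-1.57, -2.718, 0.014]
contact_force: [0.3, 0.3, -1.5]
grip_width: 0.0522
gripper_force: 21.4
```

Run:
```python
from h import *
go([.4844,.3813,.1225],30)
p,d=r.grab_frame("top");cv2.imwrite("pics/t2.png",cv2.resize(p[190:310,160:320],None,fx=5,fy=5,interpolation=3))
```

```text
yaw 29.96 j7 -0.102 tcp [0.4815 0.3781 0.1457] ROW [0.0014 0.0043 0.0231] [-0.0088  0.0021 -0.0007] len 0.024
```

Emit:
advance(ticks=[0.1,0.4,1,-0.004,0.001,0,0.1,0.4,1.8,-0.004,0.001,0,0.1,0.4,1.8,-0.004,0.001,0,0.1,0.4,1.8,-0.004,0.001,0])

```text
clock: 4.4
tcp_pos: [0.4855, 0.3827, 0.1296]
orientation: [-1.57, -2.72, 0.0]
contact_force: [0.0, 0.7, 0.5]
grip_width: 0.0521
gripper_force: 21.4
```

```bash
python3 -c "
from h import *
go([.4844,.3813,.1225],30)"
```

```text
yaw 30.01 j7 -0.096 tcp [0.4855 0.3827 0.1296] ROW [-0.0007 -0.0017  0.0071] [-0.0006 -0.0004  0.0002] len 0.007
```

Emit:
advance(ticks=[0,-0.1,0.3,0,0,0,0,-0.1,0.6,0,0,0,0,-0.1,0.7,0,0,0,0,-0.1,0.7,0,0,0])

```text
clock: 4.8
tcp_pos: [0.4846, 0.3824, 0.1227]
orientation: [-1.57, -2.721, 0.0]
contact_force: [-0.6, 0.8, -0.8]
grip_width: 0.0524
gripper_force: 21.4
```

To row units: 0.001 m is 0.1.

Emit:
advance(ticks=[0,0,0.1,0,0,0,0,0,0.1,0,0,0])

```text
clock: 5.0
tcp_pos: [0.4848, 0.3825, 0.1221]
orientation: [-1.57, -2.721, -0.001]
contact_force: [-0.0, 0.5, 0.7]
grip_width: 0.0527
gripper_force: 21.3
```

Emit:
advance(ticks=[0,0,0.1,0,0,0,0,0,0.1,0,0,0])

```text
clock: 5.2
tcp_pos: [0.485, 0.3826, 0.1218]
orientation: [-1.57, -2.72, -0.001]
contact_force: [-2.0, -0.3, 7.8]
grip_width: 0.0521
gripper_force: 20.9
```

Contact at 7.8 N; I'll open and rise straight up.

Emit:
advance(ticks=[0,0,0,0,0,0,0,0,0,0,0,0,0,0,0,0,0,0,0,0,0,0,0,0,0,0,0,0,0,0], finger_gap=0.085)

```text
clock: 5.7
tcp_pos: [0.4846, 0.3824, 0.1207]
orientation: [-1.57, -2.721, 0.0]
contact_force: [0.5, -0.4, 0.2]
grip_width: 0.0852
gripper_force: 0.0
```

Emit:
advance(ticks=[0,0,-4,0,0,0,0,0,-9,0,0,0,0,0,-14,0,0,0,0,0,-18,0,0,0,0,0,-18,0,0,0])

```text
clock: 6.2
tcp_pos: [0.4872, 0.3839, 0.3076]
orientation: [1.57, 2.718, 0.018]
contact_force: [0.3, 0.7, -0.6]
grip_width: 0.0852
gripper_force: 0.0
```

Run:
```python
from h import *
p,d=r.grab_frame("top");s,_=r.grab_frame("scene")
c=r.camera_info("wrist");w,_=r.grab_frame("wrist");np.savez("pics/w2.npz",p=w,**{k:np.array(c[k]) for k in("camera_matrix","R","t")})
W=cloud("top",d);Z=W[...,2];m=(Z>.075)&(Z<.09);m[:,:165]=0;m[:,260:]=0;m[:200]=0;m[305:]=0
P=W[m];print(len(P),P[:,2].mean(),cv2.minEnclosingCircle(P[:,:2].astype(np.float32)))
a=np.hstack([cv2.resize(p[190:310,160:280],(400,400),interpolation=3),cv2.resize(w[0:480,80:560],(400,400))])
cv2.imwrite("pics/t3.png",a)
# plan: collar at (.6005,.3223), rod (.589,.441): closing line tangential
v=np.array([.6005-.589,.3223-.441]);t=np.degrees(np.arctan2(v[0],-v[1]));print("tangent yaw",t)
go([.6005,.3223,.30],t)
```

```text
76 0.08097798990259036 ((0.5236561298370361, 0.4049077033996582), 0.0715160146355629)
tangent yaw 5.533710608744306
yaw 30.03 j7 -0.145 tcp [0.4843 0.3821 0.3002] ROW [-1.10e-01  7.06e-02  1.00e-04] [-1.100e-03 -2.000e-04  4.276e-01] len 0.131
```

View pics/t3.png

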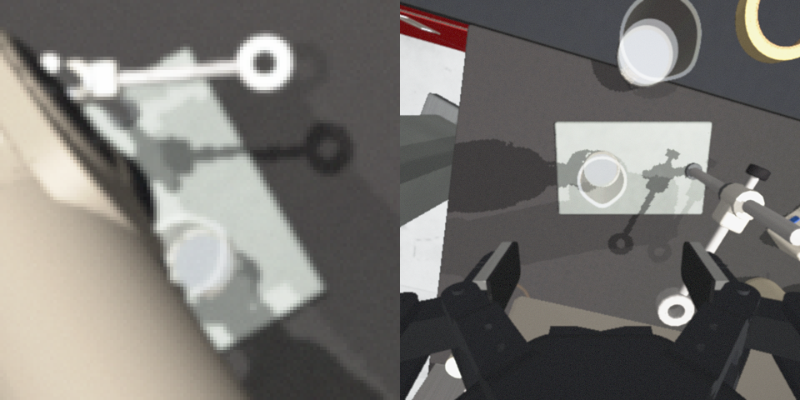

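The beaker stands upright on the plate. In the right panel (wrist view, scaled) the rim is centred near (602,182) and the collar near (675,310). In the top view the collar is still at its start place.

Run:
```python
from h import *
f=np.load("pics/w2.npz");c={k:f[k] for k in("camera_matrix","R","t")}
T=r.camera_info("top")
print("beaker",ray("wrist",322.4,218.5,.082,c),"collar",ray("wrist",410,372,.15,c),tri([(T,239.4,209),(c,410,372)]))
go([.6005,.3223,.30],5.5)
```

```text
beaker [0.48575535 0.38413972 0.082     ] collar [0.59998763 0.32474334 0.15      ] [0.60110958 0.32255209 0.14689164]
yaw 30.03 j7 -0.145 tcp [0.4843 0.3821 0.3002] ROW [-1.10e-01  7.06e-02  1.00e-04] [-1.100e-03 -2.000e-04  4.281e-01] len 0.131
```

Emit:
advance(ticks=[-3.7,2.4,0,0,0,0.14,-7.4,4.7,0,0,0,0.28,-11,7.1,0,0,0,0.42,-11,7.1,0,0,0,0.428,-11,7.1,0,0,0,0.428], finger_gap=0.085)

```text
clock: 6.85
tcp_pos: [0.6013, 0.3213, 0.2982]
orientation: [-2.114, -2.323, 0.006]
contact_force: [-0.3, -0.0, -0.7]
grip_width: 0.0852
gripper_force: 0.0
```

```bash
python3 -c "
from h import *
go([.6008,.3226,.204],5.5)"
```

```text
yaw 5.4 j7 -0.323 tcp [0.6013 0.3213 0.2982] ROW [ 0.0015 -0.0001  0.0942] [-0.0035  0.0021 -0.0017] len 0.094
```

To row units: 0.094 m is 9.4, 0.085 m is 8.5.

Emit:
advance(ticks=[0.1,0,3,-0.003,0.002,0,0.1,0,6,-0.003,0.002,0,0.1,0,8.5,-0.003,0.002,0,0.1,0,9.4,-0.003,0.002,0,0.1,0,9.4,-0.003,0.002,0])

```text
clock: 7.35
tcp_pos: [0.5992, 0.3243, 0.2047]
orientation: [-2.109, -2.326, 0.0]
contact_force: [-0.2, -0.3, 0.1]
grip_width: 0.085
gripper_force: 0.0
```

Emit:
advance(ticks=[0,0,0,0,0,0,0,0,0,0,0,0,0,0,0,0,0,0,0,0,0,0,0,0], finger_gap=0.040, clamp_n=20)

```text
clock: 7.75
tcp_pos: [0.6014, 0.3239, 0.2077]
orientation: [2.112, 2.325, 0.008]
contact_force: [0.7, 0.5, -0.4]
grip_width: 0.04
gripper_force: 0.0
```

Run:
```python
from h import *
go([.6008,.3226,.204],5.5)
w,_=r.grab_frame("wrist");s,_=r.grab_frame("scene")
cv2.imwrite("pics/m1.png",np.hstack([cv2.resize(s[120:300,180:360],(400,400)),cv2.resize(w[0:480,80:560],(400,400))]))
rod=np.array([.589,.441]); a0=np.arctan2(.3225-.441,.6008-.589)
for a in np.linspace(0,-1.153,9):
    print(np.round(rod+.12*np.array([np.cos(a0+a),np.sin(a0+a)]),4),round(np.degrees(a0+a)+90,2))
```

```text
yaw 5.5 j7 -0.295 tcp [0.6014 0.3239 0.2077] ROW [-0.0012 -0.0008  0.0037] [ 0.0039 -0.0032 -0.    ] len 0.004
[0.6009 0.3216] 5.69
[0.5836 0.3211] -2.57
[0.5665 0.3231] -10.83
[0.5498 0.3276] -19.09
[0.5339 0.3344] -27.34
[0.5191 0.3434] -35.6
[0.5059 0.3545] -43.86
[0.4943 0.3673] -52.12
[0.4847 0.3817] -60.38
```

View pics/m1.png

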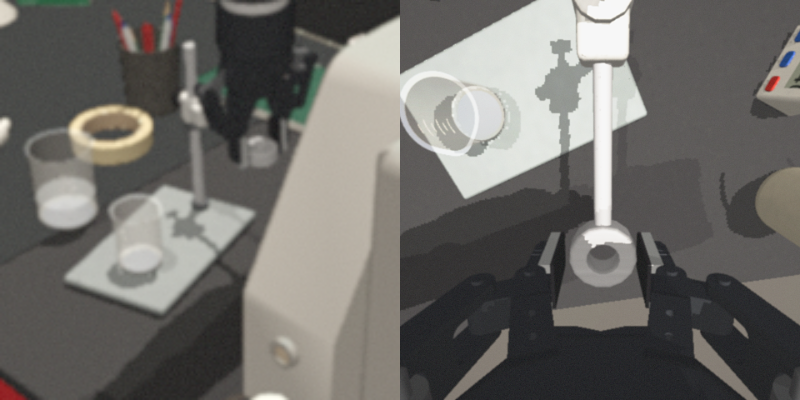

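The scene panel shows the fingers straddling the collar. The wrist panel shows the collar hole at (600,258) between the pads, with the arm bar running straight up to the rod. Next I'll swing along the arc.

To row units: 0.0008 m is 0.08, -0.0653 m is -6.53.

Emit:
advance(ticks=[0.08,-1.38,0.2,0,0,0.115,0.32,-2.74,0.2,0,0,0.23,0.71,-4.06,0.2,0,0,0.345,1.25,-5.33,0.2,0,0,0.46,1.93,-6.53,0.2,0,0,0.575])

```text
clock: 8.35
tcp_pos: [0.5346, 0.3362, 0.2052]
orientation: [-2.689, -1.623, -0.008]
contact_force: [2.1, 0.9, 0.1]
grip_width: 0.0397
gripper_force: 0.8
```

```bash
python3 -c "
from h import *
go([.5339,.3344,.204],-27.3)"
```

```text
yaw -27.77 j7 -0.862 tcp [0.5346 0.3362 0.2052] ROW [-0.0019  0.0002  0.0012] [ 0.0023 -0.0044 -0.0082] len 0.002
```

To row units: -0.0653 m is -6.53, -0.0533 m is -5.33.

Emit:
advance(ticks=[-0.02,-1.38,0,0,0,0.115,0.22,-2.74,0,0,0,0.23,0.61,-4.06,0,0,0,0.345,1.15,-5.33,0,0,0,0.46,1.83,-6.53,0,0,0,0.575])

```text
clock: 8.85
tcp_pos: [0.485, 0.3829, 0.2051]
orientation: [-3.038, -0.794, -0.007]
contact_force: [1.2, -1.0, 0.4]
grip_width: 0.0395
gripper_force: 0.8
```

Emit:
advance(ticks=[0,0,0,0,0,0,0,0,0,0,0,0])

```text
clock: 9.05
tcp_pos: [0.4848, 0.383, 0.2047]
orientation: [-3.034, -0.808, -0.005]
contact_force: [0.1, 0.3, 0.7]
grip_width: 0.0402
gripper_force: 0.0
```

```bash
python3 -c "
from h import *
go([.4847,.3817,.204],-60.4);go([.4858,.3832,.204],-60.4)"
```

```text
yaw -60.18 j7 -1.444 tcp [0.4848 0.383  0.2047] ROW [-0.0007  0.0011  0.0007] [-0.0008 -0.0035  0.0039] len 0.001
yaw -60.18 j7 -1.444 tcp [0.4848 0.383  0.2047] ROW [0.001  0.0003 0.0007] [-0.0008 -0.0035  0.0039] len 0.001
```

Emit:
advance(ticks=[0,0,0,0,0,0,0,0,0,0,0,0,0,0,0,0,0,0], finger_gap=0.032, clamp_n=20)

```text
clock: 9.35
tcp_pos: [0.4852, 0.3824, 0.2047]
orientation: [-3.035, -0.802, -0.005]
contact_force: [0.6, -1.1, -0.1]
grip_width: 0.0321
gripper_force: 0.0
```

Emit:
advance(ticks=[0,0,0,0,0,0,0,0,0,0,0,0,0,0,0,0,0,0,0,0,0,0,0,0], finger_gap=0.085)

```text
clock: 9.75
tcp_pos: [0.4848, 0.383, 0.2046]
orientation: [-3.035, -0.802, -0.005]
contact_force: [-0.9, 0.1, 0.8]
grip_width: 0.0847
gripper_force: 0.0
```

Emit:
advance(ticks=[0,0,-4,0,0,0,0,0,-9,0,0,0,0,0,-14,0,0,0,0,0,-18,0,0,0,0,0,-18,0,0,0])

```text
clock: 10.25
tcp_pos: [0.4867, 0.3831, 0.391]
orientation: [-3.03, -0.8, -0.019]
contact_force: [0.8, -0.4, -0.6]
grip_width: 0.0848
gripper_force: 0.0
```

Run:
```python
from h import *
go([.4679,-.134,.40],17.4)
c=r.camera_info("wrist");w,d=r.grab_frame("wrist");np.savez("pics/w3.npz",p=w,d=d,**{k:np.array(c[k]) for k in("camera_matrix","R","t")})
cv2.imwrite("pics/w3.png",w)
```

```text
yaw -60.41 j7 -1.567 tcp [0.4867 0.3831 0.391 ] ROW [-0.2715  0.4404 -0.0145] [ 0.0058 -0.0142 -1.3581] len 0.518
```

View pics/w3.png

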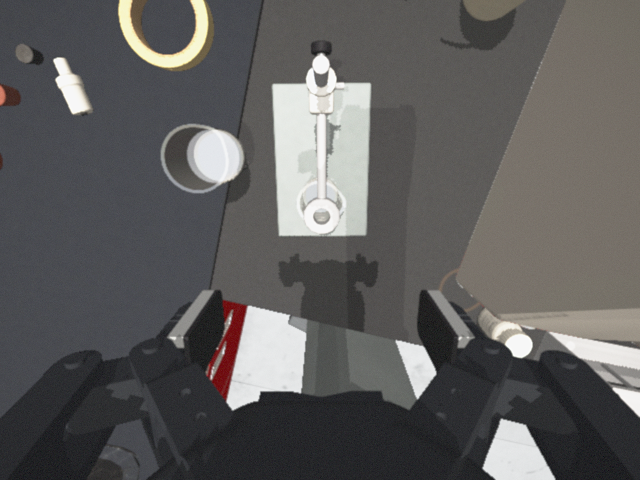

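The wrist view shows the arm swung in along the plate. The collar is centred near (321,216) over the beaker rim, whose visible ring is about (297–346) wide centred near (322,204). The large beaker is at (200,158), untouched.

Run:
```python
from h import *
f=np.load("pics/w3.npz");c={k:f[k] for k in("camera_matrix","R","t")}
g=f["p"]
sub=g[185:240,290:355]; W=cloud("wrist",f["d"],c)
Z=W[...,2];m=np.zeros(Z.shape,bool);m[185:245,285:360]=((Z>.141)&(Z<.158))[185:245,285:360]
P=W[m];print("z collar",len(P),np.median(P[:,2]))
print("collar",ray("wrist",321.3,216,.15,c),"beaker",ray("wrist",322,204,.082,c))
cv2.imwrite("pics/c4.png",cv2.resize(g[170:250,270:370],None,fx=7,fy=7,interpolation=3))
```

```text
z collar 978 0.14901560299437158
collar [0.48689543 0.38351147 0.15      ] beaker [0.48611852 0.38227316 0.082     ]
```

View pics/c4.png

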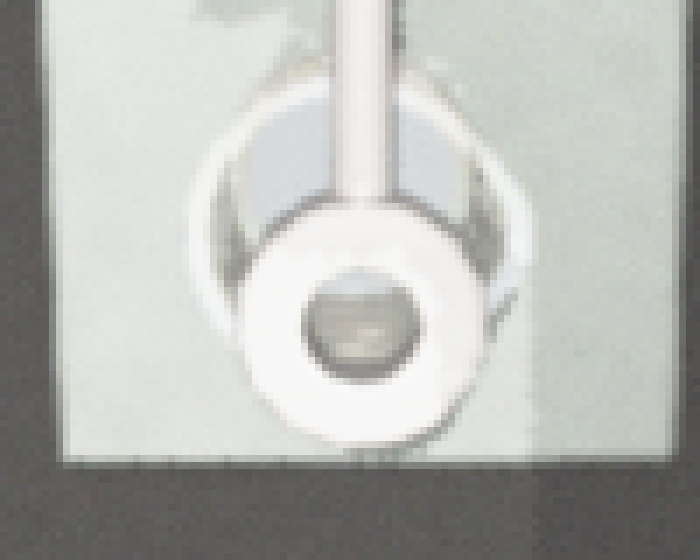

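The crop shows the collar hole at crop (362,322) and the beaker rim spanning x 195–535. The collar and beaker agree within a few mm, so I'll go to the rack.

The manual's scale: shifts go in cm. Converting my numbers, 0.2 m is 20, 0.16 m is 16.

Emit:
advance(ticks=[-2.47,4,-0.5,0,0,-0.124,-4.94,8,-1,0,0,-0.247,-7.41,12,-1,0,0,-0.37,-9.88,16,-1,0,0,-0.494,-12.35,20,-1,0,0,-0.617])

```text
clock: 10.8
tcp_pos: [0.4747, 0.1457, 0.3926]
orientation: [-2.644, -1.694, -0.002]
contact_force: [0.8, -0.4, 0.6]
grip_width: 0.0848
gripper_force: 0.0
```

Run:
```python
from h import *
go([.4684,-.134,.38],17.4)
```

```text
yaw -24.71 j7 -0.759 tcp [0.4747 0.1457 0.3926] ROW [-0.2567  0.1112  0.0121] [ 5.00e-04 -1.80e-03 -7.35e-01] len 0.28
```

Emit:
advance(ticks=[-4.3,1.8,0,0,0,-0.12,-8.6,3.7,0,0,0,-0.25,-13,5.6,0,0,0,-0.37,-17.2,7.4,0,0,0,-0.49,-21.5,9.3,0,0,0,-0.62])

```text
clock: 11.3
tcp_pos: [0.4681, -0.0829, 0.3923]
orientation: [-2.022, -2.402, -0.005]
contact_force: [0.6, -0.1, 0.5]
grip_width: 0.0853
gripper_force: 0.0
```

Emit:
advance(ticks=[-2.8,3.2,1,0,0,-0.115,-2.8,3.2,1,0,0,-0.115,-2.8,3.2,1,0,0,-0.115])

```text
clock: 11.6
tcp_pos: [0.5056, -0.1037, 0.3817]
orientation: [-1.889, -2.509, 0.0]
contact_force: [-1.1, 0.2, -0.8]
grip_width: 0.0853
gripper_force: 0.0
```

Run:
```python
from h import *
go([.4684,-.134,.25],17.4)
c=r.camera_info("wrist");w,d=r.grab_frame("wrist");np.savez("pics/w4.npz",p=w,d=d,**{k:np.array(c[k]) for k in("camera_matrix","R","t")})
cv2.imwrite("pics/w4.png",w)
W=cloud("wrist",d,c);Z=W[...,2]
for nm,lo,hi,x,y in[("L",.141,.152,.468,-.134),("S",.1355,.146,.4875,-.197)]:
    m=((Z>lo)&(Z<hi)&(np.hypot(W[...,0]-x,W[...,1]-y)<.035)).astype(np.uint8);n,l,st,_=cv2.connectedComponentsWithStats(m)
    if n>1:
        k=1+st[1:,4].argmax();P=W[l==k];print(nm,len(P),np.median(P[:,2]),cv2.minEnclosingCircle(P[:,:2].astype(np.float32)))
```

```text
yaw 16.05 j7 0.56 tcp [ 0.5056 -0.1037  0.3817] ROW [-0.0189 -0.044   0.1317] [-0.0006 -0.0005 -0.0235] len 0.14
L 1663 0.1455662177519248 ((0.47069674730300903, -0.13443481922149658), 0.023152749985456467)
S 666 0.1394955436351928 ((0.49034079909324646, -0.19656026363372803), 0.016066718846559525)
```

View pics/w4.png

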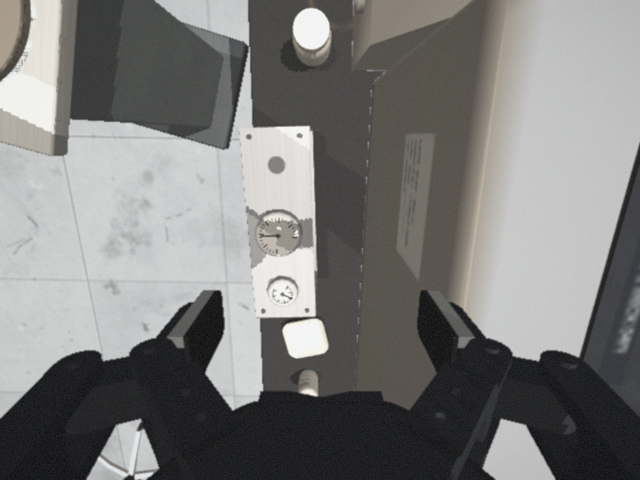

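The wrist view shows the large dial at (278,233) in the rack's middle hole, the small dial at (282,292) and the free hole at (276,165). The closing line is roughly across the rack, and nothing stands beside the dial.

To row units: 0.13 m is 13, 0.1 m is 10.

Emit:
advance(ticks=[-1,-2,3,0,0,-0.02,-1.9,-4.3,6,0,0,-0.024,-1.9,-4.3,10,0,0,-0.024,-1.9,-4.3,13,0,0,-0.024,-1.9,-4.3,13,0,0,-0.024], finger_gap=0.065)

```text
clock: 12.15
tcp_pos: [0.4669, -0.1313, 0.2501]
orientation: [-1.853, -2.529, 0.0]
contact_force: [0.4, -0.4, -0.6]
grip_width: 0.0646
gripper_force: 0.0
```

Run:
```python
from h import *
go([.4697,-.1343,.201],17.4)
```

```text
yaw 17.53 j7 0.803 tcp [ 0.4669 -0.1313  0.2501] ROW [-0.004   0.0019  0.0491] [-0.0039 -0.0051  0.0023] len 0.049
```

To row units: 0.048 m is 4.8, 0.046 m is 4.6.

Emit:
advance(ticks=[-0.4,0.2,2,-0.003,-0.004,0,-0.4,0.2,3.8,-0.003,-0.004,0,-0.4,0.2,4.6,-0.003,-0.004,0,-0.4,0.2,4.8,-0.003,-0.004,0,-0.4,0.2,4.8,-0.003,-0.004,0])

```text
clock: 12.65
tcp_pos: [0.4735, -0.1358, 0.2061]
orientation: [1.853, 2.529, 0.007]
contact_force: [0.1, -0.4, 0.6]
grip_width: 0.0649
gripper_force: 0.0
```

Emit:
advance(ticks=[0,0,0,0,0,0,0,0,0,0,0,0])

```text
clock: 12.85
tcp_pos: [0.4736, -0.136, 0.206]
orientation: [1.853, 2.529, 0.007]
contact_force: [0.7, -0.1, 0.1]
grip_width: 0.0649
gripper_force: 0.0
```

Run:
```python
from h import *
go([.4697,-.1343,.201],17.4)
```

```text
yaw 17.54 j7 0.892 tcp [ 0.4736 -0.136   0.206 ] ROW [ 0.0028 -0.0032  0.0049] [0.0075 0.0024 0.0024] len 0.007
```

To row units: 0.003 m is 0.3, -0.002 m is -0.2.

Emit:
advance(ticks=[0.2,-0.2,0.3,0.004,0.001,0,0.2,-0.2,0.4,0.004,0.001,0,0.2,-0.2,0.4,0.004,0.001,0])

```text
clock: 13.15
tcp_pos: [0.4705, -0.1346, 0.201]
orientation: [1.856, 2.533, 0.001]
contact_force: [-0.7, -0.4, 0.4]
grip_width: 0.0649
gripper_force: 0.0
```

Run:
```python
from h import *
go([.4697,-.1343,.201],17.4)
```

```text
yaw 17.53 j7 0.895 tcp [ 0.4705 -0.1346  0.201 ] ROW [ 0.0005 -0.0006 -0.    ] [0.0017 0.0009 0.0023] len 0.001
```

Emit:
advance(ticks=[0,0,0,0,0,0,0,0,0,0,0,0,0,0,0,0,0,0,0,0,0,0,0,0], finger_gap=0.03, clamp_n=40)

```text
clock: 13.55
tcp_pos: [0.4707, -0.1348, 0.2015]
orientation: [1.856, 2.532, 0.002]
contact_force: [-0.9, 0.4, 5.3]
grip_width: 0.0442
gripper_force: 40.4
```

Emit:
advance(ticks=[0,0,-1,0,0,0,0,0,-2.5,0,0,0,0,0,-4,0,0,0,0,0,-6,0,0,0])

```text
clock: 13.95
tcp_pos: [0.4701, -0.1348, 0.2618]
orientation: [1.857, 2.532, 0.0]
contact_force: [0.6, -0.3, -0.7]
grip_width: 0.0438
gripper_force: 41.2
```

Emit:
advance(ticks=[0,0,-3,0,0,0,0,0,-6,0,0,0,0,0,-9,0,0,0,0,0,-12,0,0,0,0,0,-12,0,0,0])

```text
clock: 14.45
tcp_pos: [0.4717, -0.1358, 0.385]
orientation: [1.854, 2.528, 0.009]
contact_force: [-0.7, 0.4, -0.8]
grip_width: 0.0442
gripper_force: 41.3
```

Run:
```python
from h import *
go([.4684,-.134,.38],17.4)
c=r.camera_info("wrist");w,d=r.grab_frame("wrist");s,_=r.grab_frame("scene");
cv2.imwrite("pics/m2.png",np.hstack([cv2.resize(s[150:450,250:550],(400,400)),cv2.resize(w[0:480,80:560],(400,400))]))
```

```text
yaw 17.49 j7 0.593 tcp [ 0.4717 -0.1358  0.385 ] ROW [ 0.0027 -0.0026  0.005 ] [0.0089 0.0024 0.0016] len 0.006
```

View pics/m2.png

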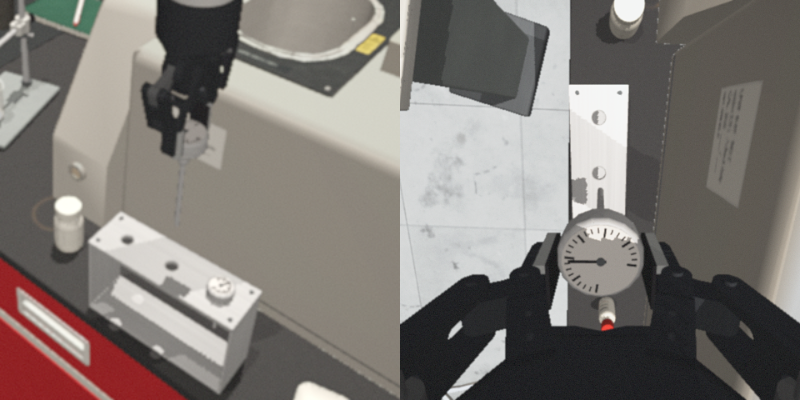

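The thermometer hangs straight in the gripper: stem visible at left-panel (182,190), dial at right-panel (600,258), and the short thermometer is still in its hole. I've now viewed 11 pictures, one over the allowance, so I'll measure numerically from here on.

Run:
```python
from h import *
go([.470,.10,.395],40)
go([.4858,.383,.395],60)
```

```text
yaw 17.54 j7 0.595 tcp [ 0.4702 -0.1347  0.3816] ROW [ 0.2238  0.0705 -0.0132] [ 0.0035  0.0013 -0.392 ] len 0.235
yaw 17.54 j7 0.595 tcp [ 0.4702 -0.1347  0.3816] ROW [ 0.4889  0.1709 -0.013 ] [ 0.0033  0.002  -0.7411] len 0.518
```

To row units: 0.2 m is 20, 0.16 m is 16.

Emit:
advance(ticks=[3,0.9,-0.7,0,0,-0.06,7,2.1,-1.3,0,0,-0.14,11.5,3.5,-1.3,0,0,-0.22,16,5,-1.3,0,0,-0.3,20,6.4,-1.3,0,0,-0.37])

```text
clock: 15.05
tcp_pos: [0.4699, 0.0775, 0.3929]
orientation: [1.353, 2.835, -0.001]
contact_force: [1.0, -0.1, -0.0]
grip_width: 0.0441
gripper_force: 41.3
```

Run:
```python
from h import *
go([.4858,.383,.395],60)
```

```text
yaw 38.96 j7 0.441 tcp [0.4699 0.0775 0.3929] ROW [ 0.2276  0.2045 -0.0023] [-3.000e-04  7.000e-04 -3.673e-01] len 0.306
```

Emit:
advance(ticks=[3,2.7,0,0,0,-0.05,6,5.4,0,0,0,-0.1,9,8.1,0,0,0,-0.15,12,10.8,0,0,0,-0.2,15,13.5,0,0,0,-0.25])

```text
clock: 15.55
tcp_pos: [0.4818, 0.2781, 0.3923]
orientation: [0.993, 2.98, -0.004]
contact_force: [0.0, -0.8, -0.1]
grip_width: 0.0442
gripper_force: 41.3
```

Emit:
advance(ticks=[3,1.6,0,0,0,-0.05,6,3.4,0,0,0,-0.1,8.5,4.8,0,0,0,-0.117,8.5,4.8,0,0,0,-0.117,8.5,4.8,0,0,0,-0.117])

```text
clock: 16.05
tcp_pos: [0.443, 0.3664, 0.3929]
orientation: [0.819, 3.031, -0.003]
contact_force: [-0.4, 0.2, -0.9]
grip_width: 0.0442
gripper_force: 41.3
```

Run:
```python
from h import *
go([.4858,.383,.395],60)
```

```text
yaw 59.77 j7 0.397 tcp [0.443  0.3664 0.3929] ROW [-0.0286  0.0359 -0.0021] [-0.0014  0.0025 -0.004 ] len 0.046
```

Emit:
advance(ticks=[-1.4,1.8,0,0,0,0,-2.86,3.59,0,-0.001,0.002,0,-2.86,3.59,0,-0.001,0.002,0,-2.86,3.59,0,-0.001,0.002,0])

```text
clock: 16.45
tcp_pos: [0.487, 0.3812, 0.3935]
orientation: [0.825, 3.031, 0.0]
contact_force: [0.6, -0.5, -0.7]
grip_width: 0.0442
gripper_force: 41.3
```

Run:
```python
from h import *
go([.4858,.383,.395],60)
D={}
for n in("scene","top","wrist"):
    c=r.camera_info(n);p,d=r.grab_frame(n);W=cloud(n,d,c);D[n]=p
    np.savez(f"pics/h_{n}.npz",p=p,d=d,**{k:np.array(c[k]) for k in("camera_matrix","R","t")})
    X,Y,Z=W[...,0],W[...,1],W[...,2];near=np.hypot(X-.486,Y-.383)<.035
    for nm,lo,hi in[("collar",.135,.156),("stem",.19,.29),("stemlow",.19,.24),("stemhigh",.24,.285),("case",.315,.345)]:
        m=near&(Z>lo)&(Z<hi)
        if m.sum()>5: P=W[m];print(n,nm,m.sum(),"med",np.round(np.median(P,0),4),"min",np.round(P.min(0),4),"max",np.round(P.max(0),4))
    K=np.array(c["camera_matrix"])
    for q in([.4858,.383,.15],[.4858,.383,.205]):
        x=np.array(c["R"])@q+c["t"];print("px",np.round(K@(x/x[2]),1)[:2])
```

```text
yaw 59.56 j7 0.464 tcp [0.487  0.3812 0.3935] ROW [ 0.0019  0.001  -0.0015] [ 0.0004  0.0007 -0.0077] len 0.003
scene collar 190 med [0.4848 0.3781 0.1453] min [0.4672 0.3628 0.135 ] max [0.5167 0.4029 0.1507]
scene stem 106 med [0.484  0.3792 0.2469] min [0.4804 0.3755 0.2028] max [0.489  0.3845 0.2899]
scene stemlow 45 med [0.4838 0.3792 0.2222] min [0.481  0.3756 0.2028] max [0.487  0.3845 0.2398]
scene stemhigh 54 med [0.484  0.3792 0.2639] min [0.4804 0.3755 0.2406] max [0.489  0.3827 0.2843]
scene case 237 med [0.4796 0.3627 0.3331] min [0.4608 0.3499 0.3161] max [0.5079 0.3996 0.3448]
px [238.9 187.7]
px [236.6 166.1]
top collar 101 med [0.4944 0.3771 0.1483] min [0.4677 0.3655 0.1362] max [0.5177 0.4006 0.1545]
top case 33 med [0.496  0.3631 0.3364] min [0.4612 0.3512 0.3236] max [0.5034 0.3688 0.3412]
px [209.4 263. ]
px [204.  260.8]
wrist collar 1023 med [0.4878 0.3875 0.1487] min [0.4683 0.3655 0.1357] max [0.5173 0.4042 0.1515]
wrist stem 195 med [0.4829 0.3831 0.2395] min [0.482  0.3792 0.2047] max [0.4864 0.3848 0.265 ]
wrist stemlow 101 med [0.4829 0.3831 0.2244] min [0.482  0.3792 0.2047] max [0.4864 0.3848 0.24  ]
wrist stemhigh 94 med [0.483  0.3831 0.2522] min [0.482  0.3795 0.2403] max [0.4856 0.3847 0.265 ]
wrist case 10092 med [0.4818 0.3842 0.3377] min [0.4614 0.3562 0.3196] max [0.5077 0.4159 0.345 ]
px [321.7 212.6]
px [321.9 228. ]
```

Create fit.py:
```python
from h import *
from scipy.optimize import minimize
def collar(n,f):
    c={k:f[k] for k in("camera_matrix","R","t")};W=cloud(n,f["d"],c).reshape(-1,3)
    P=W[(np.abs(W[:,2]-.149)<.004)&(np.hypot(W[:,0]-.486,W[:,1]-.383)<.032)]
    u=np.array([.8696,.4937]);v=np.array([-.4937,.8696])
    def sc(x):
        q=P[:,:2]-x;b=(q@u>0)&(abs(q@v)<.008);q=q[~b];rho=np.linalg.norm(q,axis=1)
        return np.sum(np.maximum(0,.008-rho))+np.sum(np.maximum(0,rho-.018)) 
    g=[(sc(np.array([x,y])),x,y) for x in np.arange(.478,.494,.0005) for y in np.arange(.374,.391,.0005)]
    g=np.array(sorted(g));best=g[g[:,0]<=g[0,0]*1.1+1e-4]
    print(n,len(P),"z",np.median(P[:,2]).round(4),"centre",best[:,1:].mean(0).round(4),"spread",best[:,1:].std(0).round(4),g[0,0].round(4))
```

Run:
```python
from fit import *
for n in("scene","top","wrist"): collar(n,np.load(f"pics/h_{n}.npz"))
collar("wrist",np.load("pics/w3.npz"))
go([.486,.383,.36],None)
```

```text
scene 97 z 0.1476 centre [0.4842 0.382 ] spread [0.0003 0.    ] 0.0031
top 68 z 0.1494 centre [0.4842 0.3811] spread [0.0008 0.0013] 0.0
wrist 843 z 0.149 centre [0.486  0.3835] spread [0. 0.] 0.0002
wrist 897 z 0.1491 centre [0.4868 0.3835] spread [0.0003 0.    ] 0.0003
yaw 59.7 j7 0.465 tcp [0.4859 0.3821 0.3939] ROW [0.0004 0.0008 0.0339] [ 0.0014 -0.0002  0.    ] len 0.034
```

Run:
```python
from h import *
go([.4854,.3831,.36],None)
```

```text
yaw 59.7 j7 0.465 tcp [0.4859 0.3821 0.3939] ROW [0.0009 0.0006 0.0339] [ 0.0014 -0.0002  0.    ] len 0.034
```

Emit:
advance(ticks=[0.08,0.05,1,0.001,0,0,0.08,0.05,3,0.001,0,0,0.08,0.05,3,0.001,0,0,0.08,0.05,3,0.001,0,0])

```text
clock: 17.0
tcp_pos: [0.4853, 0.3837, 0.3637]
orientation: [-0.819, -3.033, 0.0]
contact_force: [0.3, -0.6, 0.5]
grip_width: 0.0441
gripper_force: 41.3
```

Run:
```python
from h import *
go([.4854,.3831,.33],None)
```

```text
yaw 59.77 j7 0.476 tcp [0.4853 0.3837 0.3637] ROW [-0.0004 -0.0005  0.0337] [-0.0002 -0.0001 -0.    ] len 0.034
```

Emit:
advance(ticks=[0,-0.05,1.2,0,0,0,0,-0.05,2.4,0,0,0,0,-0.05,3.6,0,0,0])

```text
clock: 17.3
tcp_pos: [0.4854, 0.3833, 0.327]
orientation: [0.819, 3.033, 0.001]
contact_force: [-0.3, -0.0, 0.0]
grip_width: 0.0441
gripper_force: 41.3
```

Emit:
advance(ticks=[0,0,1.5,0,0,0,0,0,3,0,0,0,0,0,4,0,0,0,0,0,4,0,0,0])

```text
clock: 17.7
tcp_pos: [0.4848, 0.383, 0.2859]
orientation: [-0.819, -3.032, 0.004]
contact_force: [0.3, 0.3, -1.1]
grip_width: 0.0441
gripper_force: 41.3
```

Run:
```python
from h import *
go([.4854,.3831,.25],None)
for n in("scene","wrist"):
    c=r.camera_info(n);p,d=r.grab_frame(n);W=cloud(n,d,c);np.savez(f"pics/i_{n}.npz",p=p,d=d,**{k:np.array(c[k]) for k in("camera_matrix","R","t")})
    Z=W[...,2];m=(np.hypot(W[...,0]-.486,W[...,1]-.383)<.012)&(Z>.158)&(Z<.178)
    print(n,m.sum(),np.median(W[m],0).round(4))
from fit import collar
for n in("scene","wrist"): collar(n,np.load(f"pics/i_{n}.npz"))
```

```text
yaw 59.76 j7 0.515 tcp [0.4848 0.383  0.2859] ROW [-0.0005  0.0005  0.0359] [-0.0025 -0.0005 -0.    ] len 0.036
scene 23 [0.4815 0.3809 0.1681]
wrist 1 [0.4819 0.3849 0.1583]
scene 103 z 0.1473 centre [0.4815 0.38  ] spread [0. 0.] 0.0268
wrist 1048 z 0.1491 centre [0.4866 0.3832] spread [0.0004 0.0005] 0.1145
```

To row units: 0.03 m is 3, 0.02 m is 2.

Emit:
advance(ticks=[0,0,1,0,0,0,0,0,2,0,0,0,0,0,3,0,0,0,0,0,3,0,0,0])

```text
clock: 18.2
tcp_pos: [0.4847, 0.383, 0.256]
orientation: [-0.819, -3.032, 0.003]
contact_force: [-0.8, 0.5, 0.2]
grip_width: 0.0444
gripper_force: 41.3
```

Emit:
advance(ticks=[0,0,0.6,0,0,0,0,0,1.2,0,0,0,0,0,1.2,0,0,0])

```text
clock: 18.5
tcp_pos: [0.4854, 0.3833, 0.2452]
orientation: [0.819, 3.033, -0.0]
contact_force: [0.0, -0.5, 0.3]
grip_width: 0.0441
gripper_force: 41.3
```

Run:
```python
from h import *
go([.4854,.3831,.225],None)
```

```text
yaw 59.76 j7 0.54 tcp [0.4854 0.3833 0.2452] ROW [-0.0001 -0.0001  0.0202] [-0.0001  0.0001  0.    ] len 0.02
```

To row units: 0.008 m is 0.8, 0.004 m is 0.4.

Emit:
advance(ticks=[0,0,0.4,0,0,0,0,0,0.8,0,0,0,0,0,0.8,0,0,0])

```text
clock: 18.8
tcp_pos: [0.486, 0.3834, 0.2377]
orientation: [0.819, 3.031, 0.002]
contact_force: [2.1, 0.3, -1.6]
grip_width: 0.0445
gripper_force: 41.2
```

Emit:
advance(ticks=[0,0,0.4,0,0,0,0,0,0.8,0,0,0,0,0,0.8,0,0,0])

```text
clock: 19.1
tcp_pos: [0.486, 0.3834, 0.2296]
orientation: [0.819, 3.031, 0.002]
contact_force: [4.2, -0.1, -2.9]
grip_width: 0.0439
gripper_force: 41.1
```

Emit:
advance(ticks=[0,0,0.2,0,0,0,0,0,0.3,0,0,0,0,0,0.3,0,0,0])

```text
clock: 19.4
tcp_pos: [0.4859, 0.3836, 0.2271]
orientation: [0.819, 3.032, 0.002]
contact_force: [4.4, 0.1, -0.8]
grip_width: 0.0444
gripper_force: 41.4
```

Emit:
advance(ticks=[-0.13,0.08,0,0,0,0,-0.13,0.08,0,0,0,0,-0.13,0.08,0.1,0,0,0])

```text
clock: 19.7
tcp_pos: [0.4864, 0.3835, 0.2257]
orientation: [-0.819, -3.032, 0.0]
contact_force: [-0.0, 0.7, -1.1]
grip_width: 0.0441
gripper_force: 41.3
```

Emit:
advance(ticks=[0,0,0.1,0,0,0,0,0,0.1,0,0,0])

```text
clock: 19.9
tcp_pos: [0.4865, 0.3835, 0.2255]
orientation: [-0.819, -3.032, -0.001]
contact_force: [-3.5, -1.5, 7.3]
grip_width: 0.0439
gripper_force: 42.0
```

Emit:
advance(ticks=[0,0,0,0,0,0,0,0,0,0,0,0,0,0,0,0,0,0,0,0,0,0,0,0,0,0,0,0,0,0], finger_gap=0.085)

```text
clock: 20.4
tcp_pos: [0.4871, 0.3834, 0.2248]
orientation: [0.819, 3.033, 0.001]
contact_force: [0.4, 0.6, -0.4]
grip_width: 0.0851
gripper_force: 0.0
```

Emit:
advance(ticks=[0,0,-2,0,0,0,0,0,-6,0,0,0,0,0,-11,0,0,0,0,0,-15,0,0,0,0,0,-15,0,0,0])

```text
clock: 20.9
tcp_pos: [0.4894, 0.3842, 0.3814]
orientation: [0.819, 3.027, 0.016]
contact_force: [0.5, -0.2, -0.7]
grip_width: 0.0849
gripper_force: 0.0
```

Run:
```python
from h import *
for n in("scene","top","wrist"):
    c=r.camera_info(n);p,d=r.grab_frame(n);W=cloud(n,d,c);Z=W[...,2]
    near=np.hypot(W[...,0]-.486,W[...,1]-.383)<.03
    m=near&(Z>.163)&(Z<.178);P=W[m]
    if len(P)>5: 
        A=np.c_[P[:,:2]-P[:,:2].mean(0),np.ones(len(P))];k=np.linalg.lstsq(A,P[:,2],rcond=None)[0]
        print(n,"dial top",len(P),np.median(P[:,2]).round(4),np.array(cv2.minEnclosingCircle(P[:,:2].astype(np.float32))[0]).round(4),"slope",k[:2].round(3))
    for nm,lo,hi in(("stem",.09,.13),("beaker",.07,.09)):
        m=near&(Z>lo)&(Z<hi);P=W[m]
        if len(P): print(n,nm,len(P),np.median(P,0).round(4),P.min(0).round(3),P.max(0).round(3))
    np.savez(f"pics/f_{n}.npz",p=p,d=d)
    if n!="wrist":
        a=cloud(n,np.load(f"pics/{n}0.npz")["d"],c)
        for nm,x,y,lo,hi,R in(("short",.4873,-.1965,.135,.146,.022),("jar",.444,.061,.07,.085,.03),("big",.463,.527,-.01,.1,.05)):
            q=[]
            for w in(a,W):
                mm=(np.hypot(w[...,0]-x,w[...,1]-y)<R)&(w[...,2]>lo)&(w[...,2]<hi);q.append((int(mm.sum()),w[mm].mean(0).round(4).tolist()))
            print(n,nm,q)
```

```text
scene dial top 190 0.1679 [0.4824 0.3804] slope [0.021 0.044]
scene stem 32 [0.4833 0.382  0.1067] [0.48  0.378 0.091] [0.487 0.386 0.125]
scene beaker 173 [0.4829 0.3824 0.0763] [0.458 0.357 0.07 ] [0.51  0.412 0.089]
scene short [(285, [0.4873, -0.1979, 0.138]), (286, [0.4871, -0.1976, 0.138])]
scene jar [(247, [0.4447, 0.0578, 0.0754]), (251, [0.4444, 0.0579, 0.0752])]
scene big [(1467, [0.4577, 0.5159, 0.0452]), (1471, [0.4573, 0.516, 0.0451])]
top dial top 91 0.17 [0.4844 0.383 ] slope [-0.024  0.049]
top beaker 47 [0.4931 0.3639 0.081 ] [0.46  0.358 0.071] [0.509 0.382 0.087]
top short [(178, [0.4875, -0.1953, 0.1399]), (175, [0.4872, -0.1955, 0.1398])]
top jar [(218, [0.4448, 0.0611, 0.0779]), (219, [0.4449, 0.0611, 0.078])]
top big [(1667, [0.4618, 0.5245, 0.0356]), (0, [nan, nan, nan])]
wrist dial top 2120 0.1695 [0.4854 0.3834] slope [ 0.013 -0.008]
wrist beaker 245 [0.47   0.401  0.0803] [0.458 0.36  0.071] [0.505 0.412 0.083]<stdin>:18: RuntimeWarning: Mean of empty slice.
  ret = um.true_divide(
```

The dial top is at 0.170 m (seated and level). The beaker rim is centred within about 2 mm of the collar, and the bystanders haven't moved, so I'm handing in.

Emit:
advance(ticks=[0,0,0,0,0,0,0,0,0,0,0,0,0,0,0,0,0,0])

```text
clock: 21.35
tcp_pos: [0.4868, 0.3832, 0.3739]
orientation: [-0.819, -3.033, 0.002]
contact_force: [-0.9, 0.5, -0.4]
grip_width: 0.0851
gripper_force: 0.0
```

```bash
python3 -c "
from bench import r
print(r.hand_in())"
```

```text
the job is handed in; nothing more can be done
None
```

Handed in at about 21 s; no verdict was returned. By my last camera measurements the beaker stands on the plate under the collar and the long thermometer is seated upright in it, with the short thermometer, jar and large beaker unmoved; I viewed 11 pictures, one over the limit of 10.

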